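Magnet off, then offer the splined hub up to the shaft in the vise

TASK

Switch the magnetic holding block off by turning its knob fully anticlockwise (seen from above) before you move the splined hub that stands on it. Then lift the hub, carry it over the top of the spanner rack to the vise, and finish still holding it, level and motionless, hovering about a centimetre above the end of the upright shaft with its bore centred over the shaft. The hub must never touch the vise, the shaft or the rack, the knob stays off, and the drum, puck and spacer stay where they are.

Things in the scene. Friction and masses are not known exactly. Their poses are not given: they have to be found in the camera images.
- hub_center (a point): Steel splined hub, standing upright on the magnetic block: round flange 64 mm diameter and 10 mm thick at the bottom, round boss 40 mm diameter above it, 50 mm tall in all, through bore 26 mm diameter with small spline teeth; about 0.45 kg. This point is on its axis half-way up, 25 mm above its underside; z is up along the bore. It can be gripped from above by the upper part of the boss. The magnet is not felt by the robot: only the order matters.
- magnet_knob (a joint): Rotary switch knob of the magnetic block, in rad: 0 = off, the anticlockwise end stop (seen from above); grows clockwise to 2.0. Starts between 0.7 and 1.3. Stays where it is left; friction about 0.05 N m.
- magnet_knob_grip (a point): Point on the vertical axis of the knob at the height to grip it. The knob has a black upright bar grip 42 mm long, 14 mm thick and 32 mm tall, its top 7 mm above this point, on a 44 mm disc whose top is 23 mm below this point. The bar runs along this point's x axis, which turns with the knob; at joint value 0 the bar lies along the block's x axis.
- mag_block: Fixed grey magnetic holding block, 210 mm (x) by 85 mm (y) by 40 mm tall, with brass strips under the hub; origin at the centre of its underside, so its top is 40 mm above it. The hub stands on it near local x = +60 mm, the knob is at local x = -65 mm. May be left or right of the rack.
- vise: Fixed cast-iron bench vise with brass soft jaws, origin on the table straight under the jaw gap. Jaws 104 mm wide (y), top of the jaws 128 mm above the table; anvil to local x = +143 mm, screw handle at local x = -186 mm. Stands on the other side of the rack from the magnetic block.
- shaft_tip (a point): Centre of the top end of the steel shaft, 16 mm diameter, clamped upright in the vise; the end is 165 mm above the table and 37 mm above the soft jaws. z is up along the shaft.
- rack_top (a point): Middle of the top edge of the fixed spanner rack, a low wall with spanners, 220 mm long (x), 22 mm thick (50 mm at its foot; y), 110 mm tall, between the block and the vise; this point is 110 mm above the table.
- drum_center (a point): Chrome clutch drum, open upward, 110 mm diameter, 50 mm tall, loose bystander; point on its axis 25 mm up.
- puck_center (a point): Olive rubber damper puck, 60 mm diameter, 24 mm tall, loose bystander; point at its centre.
- spacer_center (a point): Grey aluminium tubular spacer, 40 mm diameter, 45 mm tall, loose bystander; point at its centre.
Things that resemble listed ones, but are neither listed nor needed, are in the scene too. Of the things shaped like the part that bears hub_center, the bare steel one is meant.

How it is judged:
On the way, in this order (a step that is already met when the one before it is completed fails the run):
1. the magnet knob is turned to its off stop (value of joint magnet_knob below 0.08 rad), for 0.2 s.
2. the hub is lifted clear of the block (z of hub_center in the frame of mag_block above 0.085 m), for 0.2 s.
At the end, for the whole second after the job is handed in: The hub is held by the fingers, its axis within 7 mm of the shaft's, its underside 3 to 20 mm above the shaft's end, within 0.12 rad of upright, slower than 0.02 m/s and touching neither vise nor shaft; the magnet knob is within 0.08 rad of its off stop (value of joint magnet_knob below 0.08 rad and horizontal distance between hub_center and shaft_tip below 0.007 m and z of hub_center in the frame of shaft_tip between 0.028 and 0.045 m and angle between hub_center's own z axis and vertical below 0.12 rad and linear speed of hub below 0.02 m/s and contact force between hub and the fingers above 1 N and contact force between hub and vise below 0.2 N); the arm keeps its last pose, push and grip.
It fails at once if the hub is moved by more than 15 mm while the magnet is on (value of joint magnet_knob above 0.15 rad and distance of hub_center from where it was at the start of the episode above 0.015 m).
It fails at once if the hub passes the rack other than over its top (y of hub_center in the frame of rack_top between -0.02 and 0.02 m and z of hub_center in the frame of rack_top below 0.025 m).
It fails at once if the hub touches the vise or the shaft (contact force between hub and vise above 0.5 N).
It fails at once if the hub touches the rack (contact force between hub and rack above 0.5 N).
It fails at once if a bystander is moved by more than 20 mm (distance of any of drum_center, puck_center, spacer_center from where it was at the start of the episode above 0.02 m).
It also fails if it takes over 58 s, if anything falls off the work surface, if the arm or the gripper's body presses on something with over 40 N, if the wrist force passes 120 N, or if a joint passes its speed limit or range.

ROBOT

A 7-joint arm with a two-finger parallel gripper is mounted at the origin on the work surface. World frame = base frame: x ahead of the robot, y to its left, z up, the work surface at z = 0. Lengths are in m, angles in rad, forces in N, time in s.
With the tool pointing down it reaches from about 0.4 to 0.85 m from the base axis. Payload 10.4 kg.
Tool frame: the origin (TCP) lies between the finger pads; the fingertips stand manip.tcp_to_tips ahead of it and the grasp point (between the pads) lies 2 mm behind it (manip.tcp_to_tips is the distance from the TCP to the fingertips, in m); y points along the fingers, z is the direction in which the jaws open and shut, and the axes are right-handed (so a half turn about y gives the same grasp; the last joint's range is limited). The gripper opens to 85 mm and grips with 20 to 120 N. Pads are 22 mm wide; open, the fingers measure 114 mm over their backs; the gripper's body (76 mm by 85 mm) begins 54 mm behind the grasp point. The pads swing forward as they close: fully open they stand 13 mm farther back than shut.
Start: joints at [-1.363, 0.332, -0.065, 1.46, 0.022, 1.35, -0.088], TCP at [0.143, 0.608, 0.248] pointing down, gripper open.
Joint ranges: [-2.6, 2.6], [-0.5, 2.12], [-1.47, 1.34], [0.16, 2.42], [-1.27, 4.41], [0.06, 2.06], [-2.6, 2.6]. Speed limits (rad/s): [2.22, 2.22, 2.79, 2.79, 3.14, 3.14, 3.14].

INTERFACE

Orientations are given as a unit quaternion [x, y, z, w].
In Python, from workcell import manip gives the robot as it stands. The module is installed in compiled form; this text tells all that it offers.
- The arm moves only by the tool move_arm, never from a script. Its argument "increments" is a list of rows, each an object with "offset": the shift along the tool's x, y, z in m, a list of three; "yaw": the turn about the tool's y in degrees; "jaw": the closure in counts, from 0 (fully open) to 255 (shut). In form: [{"offset": [tx, ty, tz], "yaw": yaw, "jaw": jaw}, ...]. A call has 1 to 10 rows; each row is the pose to reach, as a shift and turn from the pose measured when the call began, along the tool's axes at that moment; what a row does not reach only later rows make up. A row lasts 1/12 s, in which the tool goes at most 41.7 mm and 7.16 degrees, less where a joint would pass 70% of its speed; a pose out of reach is approached as far as the arm can. A call with a gripper value outside its range is refused whole. The fingers move at their own pace and stop on an object; "squeeze" is the grip in N (left out, the last holds). Time passes only in rows, so rows that repeat a pose let the fingers close. It gives the time, the measured TCP pose, the force and the opening at its end, in the units of the state.
- manip.get_obs(): the state, without advancing time (a new reading comes with each control period).
- manip.camera(name): name is "side" or "top"; returns a dict with "pixels" (400x640x3 uint8, red, green, blue), "depth" (400x640 float32, m along the optical axis (not along the pixel's ray), 0 where there is no reading), "intrinsics" (3x3 intrinsics, pixels), "R" (3x3) and "t" (3): a world point X has camera coordinates R X + t. Camera axes: x right, y down, z forward; pixel columns grow to the right and rows downward; lengths in m; the calibration is good to about 2 mm. A picture is of the moment at which its call begins.
- manip.hand_in(): hands the job in, once; it reports no verdict.
Trained networks look in a picture, given as the dict that the camera call returned (one of the last four; its "shot" number tells which), for a name from the list of things; names that differ only in an ending like _2 or _b are one class to them, and where a whole thing is asked for, a point or a joint stands for the part that bears it (a point fixed in the world has none). Each returns a list of dicts, best first, with "confidence" (0 to 1); they miss things now and then, are a little off and sometimes report something else, mostly with a low value. They report only what shows in the picture. A call takes as long as a camera call. They do not tell look-alikes from the thing itself.
- manip.recognise(picture, query): "bbox" ([left, top, right, bottom] in pixels, round what is visible of it).
- manip.spot_point(picture, query): "centre" ([column, row] in pixels: a listed point, or the origin of a listed thing).
The state is a dict: "clock": time; "joint_pos": joint angles; "joint_velocities": joint speeds; "tau": joint torques, N m; "position": TCP position; "ee_rot": TCP orientation; "ft_force": force on the tool from outside, world axes, zero at the start; "torque": the same for the moment, N m; "grip_width": opening from 0.0 (shut) to 1.0 (fully open).
Only numpy, scipy, OpenCV 4.12 (cv2) and the standard library are available. Lean on these libraries where they do the work, as an engineer would, in place of code of your own. Each camera call takes 0.05 s, during which the arm holds its last target. There are 200 camera calls.

## Working session

There is one attempt and no reset: what is moved stays moved. The work goes in short steps, Python scripts to look and compute and a tool call to move; the robot and the scene stay as the last step left them, time stands still between calls to the robot, and variables do not carry over. Pictures are saved under pics/ and viewed, about 8 in all and at most 12, crops included, and the job is handed in when it is done.

Besides the shell and the picture viewer there is one more tool, called after ">>>" as name(argument=value, ...), one argument or row to a line, values as JSON. move_arm: Moves the arm, as the interface text tells. Its arguments: {"type":"object","properties":{"increments":{"type":"array","items":{"type":"object","properties":{"offset":{"type":"array","items":{"type":"number"}},"yaw":{"type":"number"},"jaw":{"type":"number"}}}},"squeeze":{"type":"number"}},"required":["increments"]}

```bash
mkdir -p pics
cat > h.py <<'E'
import numpy as np, cv2
from workcell import manip
from scipy.spatial.transform import Rotation as Ro
def save(p,name,crop=None,scale=1):
    im=p["pixels"][...,::-1]
    if crop: l,t,r,b=crop; im=im[t:b,l:r]
    cv2.imwrite(f"pics/{name}.png",cv2.resize(im,None,fx=scale,fy=scale,interpolation=cv2.INTER_CUBIC))
def ray(p,uv):
    d=np.linalg.solve(np.array(p["intrinsics"]),[uv[0],uv[1],1.]); R=np.array(p["R"]); return -R.T@np.array(p["t"]), R.T@d
def atz(p,uv,z):
    o,d=ray(p,uv); return o+d*(z-o[2])/d[2]
def cloud(p):
    v,u=np.mgrid[0:400,0:640]; D=p["depth"]; K=np.array(p["intrinsics"])
    c=np.stack([(u-K[0,2])/K[0,0]*D,(v-K[1,2])/K[1,1]*D,D],-1)
    return (c-np.array(p["t"]))@np.array(p["R"])   # R^T (c-t)
E
cat > a.py <<'E'
from h import *
np.set_printoptions(precision=4,suppress=True)
o=manip.get_obs(); print(o["position"],o["ee_rot"],o["clock"],o["grip_width"],manip.tcp_to_tips)
for n in ("top","side"):
    p=manip.camera(n); save(p,n+"1"); C=cloud(p)
    print(n,"cam",-np.array(p["R"]).T@np.array(p["t"]))
    for q,z in dict(hub_center=None,magnet_knob_grip=None,mag_block=None,vise=None,shaft_tip=.165,rack_top=.11,drum_center=.025,puck_center=.012,spacer_center=.0225).items():
        for r in manip.spot_point(p,q)[:4]:
            u=np.array(r["centre"]); i,j=int(round(u[1])),int(round(u[0]))
            zz=z if z is not None else dict(hub_center=.065,magnet_knob_grip=.08,mag_block=0,vise=0)[q]
            print(q,round(r["confidence"],2),u,"atz",atz(p,u,zz),"surf",C[min(i,399),min(j,639)])
E
python3 a.py
```

```text
[0.1429 0.6081 0.2475] [ 0.7029 -0.0814  0.0814 -0.7019] 0.0 1.000812335920311 0.017
top cam [0.4255 0.0586 0.919 ]
hub_center 0.96 [278.7 181.4] atz [0.6375 0.1807 0.065 ] surf [0.6426 0.1824 0.0486]
hub_center 0.93 [208.6 203. ] atz [0.5807 0.3477 0.065 ] surf [0.5829 0.3507 0.0532]
hub_center 0.92 [295.9 284.6] atz [0.3949 0.13   0.065 ] surf [0.3916 0.135  0.0015]
hub_center 0.88 [283.8 137.4] atz [0.75   0.1732 0.065 ] surf [0.7706 0.1796 0.0139]
magnet_knob_grip 0.64 [338.8 129.8] atz [0.7659 0.0376 0.08  ] surf [0.7843 0.0359 0.0333]
magnet_knob_grip 0.62 [260.9 228.6] atz [0.5201 0.2149 0.08  ] surf [0.5188 0.214  0.0834]
magnet_knob_grip 0.51 [442.3 229.3] atz [ 0.528  -0.2027  0.08  ] surf [ 0.523  -0.1879  0.1256]
mag_block 0.75 [270.2 207.9] atz [0.5831 0.2087 0.    ] surf [0.5757 0.2025 0.0413]
mag_block 0.67 [354.1 280.5] atz [ 0.4062 -0.0077  0.    ] surf [ 0.4074 -0.0074  0.0008]
vise 0.79 [440.  227.5] atz [ 0.5421 -0.2221  0.    ] surf [ 0.5245 -0.1823  0.1302]
vise 0.75 [350.3 210.1] atz [0.5817 0.0031 0.    ] surf [0.5634 0.0104 0.1091]
shaft_tip 0.96 [467.8 215.4
[... 713 characters left out ...]
b_center 0.58 [213.2 245.6] atz [0.3901 0.0971 0.065 ] surf [0.3928 0.1116 0.0435]
magnet_knob_grip 0.77 [237.4 183.5] atz [0.5071 0.2139 0.08  ] surf [0.5058 0.2136 0.0794]
vise 0.74 [362.4 344.1] atz [ 0.5483 -0.2233  0.    ] surf [ 0.5065 -0.261   0.1256]
shaft_tip 0.78 [369.5 304.8] atz [ 0.545  -0.2243  0.165 ] surf [ 0.546  -0.2246  0.1639]
rack_top 0.84 [302.5 221.8] atz [0.5635 0.0212 0.11  ] surf [0.5629 0.0223 0.1085]
drum_center 0.75 [377.3 200.2] atz [0.781  0.0371 0.025 ] surf [0.7752 0.0323 0.0343]
puck_center 0.67 [407.3 240.8] atz [ 0.7732 -0.0858  0.012 ] surf [ 0.7655 -0.0913  0.0236]
spacer_center 0.82 [242.3 287.8] atz [ 0.4033 -0.0007  0.0225] surf [0.4055 0.0089 0.0054]
```

View pics/top1.png

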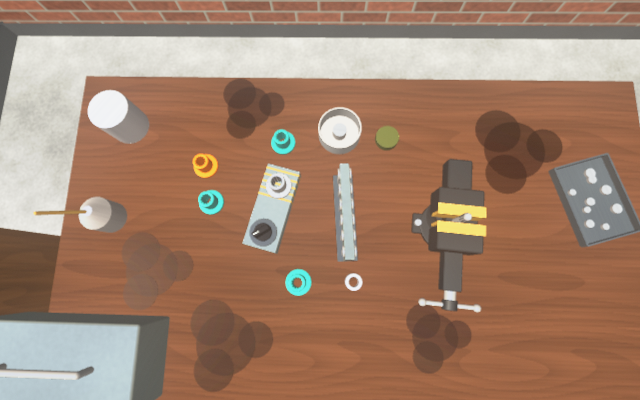

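View pics/side1.png

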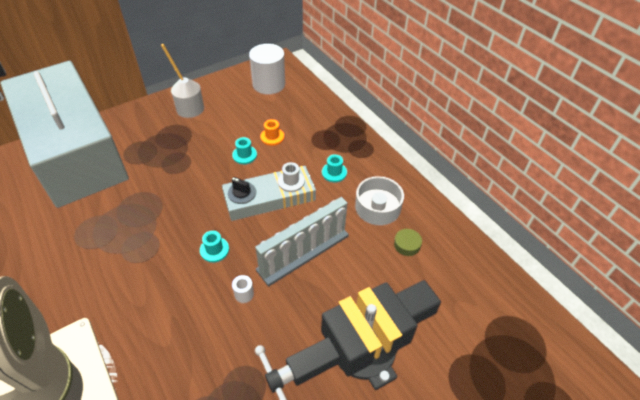

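The top view shows these hub-shaped things: steel at (279,183) on the block, teal at (283,141), (210,202) and (298,282), and orange at (205,164). By the description the bare steel one on the block is meant. The knob is at (262,232), the rack at (346,212) and the shaft at (467,216). Next I'll take one close crop and measure the heights and angles.

```bash
cat > b.py <<'E'
from h import *
np.set_printoptions(precision=4,suppress=True)
ims=[]
for n,c in (("top",(220,140,380,280)),("side",(200,140,360,280))):
    p=manip.camera(n); C=cloud(p)
    l,t,r,b=c; ims.append(cv2.resize(p["pixels"][t:b,l:r,::-1],None,fx=2.5,fy=2.5,interpolation=cv2.INTER_CUBIC))
    ok=p["depth"]>0; P=C[ok]; col=p["pixels"][ok].astype(int)
    k=np.array([.513,.214]); m=(np.hypot(*(P[:,:2]-k).T)<.035)&(P[:,2]>.045)
    print(n,"knob z hist",np.histogram(P[m,2],bins=np.arange(.04,.12,.005)))
    z0=np.percentile(P[m,2],98); q=P[m&(P[:,2]>z0-.006)]; 
    r=cv2.minAreaRect((q[:,:2]*1000).astype(np.float32)); w,v=np.linalg.eigh(np.cov(q[:,:2].T)); print("bar top z",z0,"mean",q.mean(0),len(q),"rect",r,"pca deg",np.degrees(np.arctan2(v[1,1],v[0,1])),np.sqrt(w))
    h=np.array([.636,.182]); d=np.hypot(*(P[:,:2]-h).T); m=(d<.035)&(P[:,2]>.08); q=P[m]; print("hub top z",np.percentile(q[:,2],[50,98]),cv2.minEnclosingCircle((q[q[:,2]>np.percentile(q[:,2],95)-.006][:,:2]*1000).astype(np.float32)))
    m=(abs(P[:,0]-.575)<.14)&(abs(P[:,1]-.2)<.09)&(abs(P[:,2]-.04)<.004); q=P[m]; print("block",cv2.minAreaRect((q[:,:2]*1000).astype(np.float32)),np.median(q[:,2]))
    m=(abs(P[:,0]-.56)<.15)&(abs(P[:,1]-.01)<.06)&(P[:,2]>.1); q=P[m]; print("rack",q[:,2].max(),cv2.minAreaRect((q[:,:2]*1000).astype(np.float32)))
    m=(abs(P[:,0]-.547)<.03)&(abs(P[:,1]+.227)<.03)&(P[:,2]>.158); q=P[m]; print("shaft",q[:,2].max(),q.mean(0),cv2.minEnclosingCircle((q[:,:2]*1000).astype(np.float32)))
    x=np.array(p["R"])@np.array(manip.get_obs()["position"])+np.array(p["t"]); x=np.array(p["intrinsics"])@x; print("tcp px",x[:2]/x[2])
cv2.imwrite("pics/crop1.png",np.hstack(ims))
o=manip.get_obs(); print(Ro.from_quat(o["ee_rot"]).as_matrix())
E
python3 b.py
```

```text
top knob z hist (array([  0, 262,  81,  48,   8,   7,  10,   6,  70,  36,   0,   0,   0,
         0,   0]), array([0.04 , 0.045, 0.05 , 0.055, 0.06 , 0.065, 0.07 , 0.075, 0.08 ,
       0.085, 0.09 , 0.095, 0.1  , 0.105, 0.11 , 0.115]))
bar top z 0.0862198844370482 mean [0.5156 0.216  0.0841] 105 rect ((515.417236328125, 216.70416259765625), (14.320220947265625, 41.342655181884766), 32.3453483581543) pca deg 122.63144253627257 [0.0039 0.012 ]
hub top z [0.0895 0.0929] ((630.81103515625, 184.2626190185547), 20.047449111938477)
block ((578.4801635742188, 200.8209991455078), (85.73296356201172, 209.98486328125), 75.50725555419922) 0.04028415099837929
rack 0.1146831767678456 ((562.4371948242188, 18.502920150756836), (219.845703125, 29.96082305908203), 4.123419284820557)
shaft 0.16817666684795501 [ 0.5444 -0.2278  0.1637] ((544.8507080078125, -229.0997314453125), 8.747933387756348)
tcp px [  2.2574 431.5808]
side knob z hist (array([  0, 159,  71,  46,  20,  29,  22,  27,  72,  16,   0,   0,   0,
         0,   0]), array([0.04 , 0.045, 0.05 , 0.055, 0.06 , 0.065, 0.07 , 0.075, 0.08 ,
       0.085, 0.09 , 0.095, 0.1  , 0.105, 0.11 , 0.115]))
bar top z 0.08574318222235705 mean [0.5145 0.2138 0.0833] 90 rect ((514.1293334960938, 214.95156860351562), (16.502056121826172, 41.993839263916016), 31.099605560302734) pca deg 120.22854605295123 [0.0043 0.012 ]
hub top z [0.0884 0.0924] ((631.6015014648438, 181.94398498535156), 21.715452194213867)
block ((577.7237548828125, 199.262451171875), (88.97293853759766, 209.96888732910156), 75.33805847167969) 0.03991394876814941
rack 0.11477738144839034 ((561.7871704101562, 16.96108627319336), (220.2767333984375, 32.792152404785156), 4.520722389221191)
shaft 0.16782778545017865 [ 0.5438 -0.2309  0.1632] ((544.8035888671875, -230.53843688964844), 9.279927253723145)
tcp px [ 0.1654 85.3562]
[[ 0.9735  0.      0.2288]
 [-0.2288  0.0001  0.9735]
 [-0.     -1.      0.0001]]
```

View pics/crop1.png

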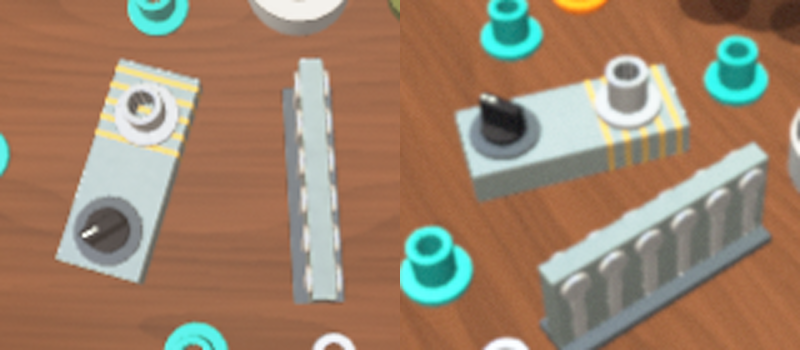

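The crop confirms the bare steel hub on the brass-striped end of the block at crop pixel (145,112), and the black bar knob at (103,230). The bar lies about 44° clockwise of the block's x axis, so the knob is at roughly 0.77 rad. I'll check the height of the toolbox under the start path before moving.

```bash
cat > c.py <<'E'
from h import *
np.set_printoptions(precision=3,suppress=True)
p=manip.camera("top"); C=cloud(p); ok=p["depth"]>0
P=C[ok]; m=(P[:,0]<.4)&(P[:,1]>.25)&(P[:,2]>.03); q=P[m]; print(q.min(0),q.max(0),np.percentile(q,[5,50,95],axis=0))
m=(np.hypot(P[:,0]-.515,P[:,1]-.2155)<.021); print("knob z",np.sort(P[m,2])[::20])
p=manip.camera("side"); C=cloud(p); P=C[p["depth"]>0]
m=(P[:,0]<.4)&(P[:,1]>.25)&(P[:,2]>.03); q=P[m];print(q.min(0),q.max(0),np.percentile(q,[5,50,95],axis=0))
E
python3 c.py
```

```text
[0.133 0.439 0.03 ] [0.311 0.795 0.201] [[0.17  0.441 0.058]
 [0.242 0.557 0.15 ]
 [0.31  0.707 0.18 ]]
knob z [0.045 0.052 0.053 0.054 0.055 0.056 0.059 0.072 0.081 0.083 0.084 0.085
 0.086]
[0.128 0.434 0.03 ] [0.4   1.24  0.278] [[0.14  0.438 0.043]
 [0.224 0.567 0.148]
 [0.321 1.227 0.153]]
```

>>> move_arm(
  increments=[
    {"offset": [0.04,-0.02,-0.026],"yaw": 0,"jaw": 0},
    {"offset": [0.08,-0.02,-0.053],"yaw": 0,"jaw": 0},
    {"offset": [0.11,-0.02,-0.073],"yaw": 0,"jaw": 0},
    {"offset": [0.14,-0.02,-0.092],"yaw": 5,"jaw": 0},
    {"offset": [0.17,-0.02,-0.112],"yaw": 10,"jaw": 0},
    {"offset": [0.2,-0.02,-0.132],"yaw": 15,"jaw": 0},
    {"offset": [0.23,-0.02,-0.152],"yaw": 20,"jaw": 0},
    {"offset": [0.26,-0.01,-0.171],"yaw": 26,"jaw": 0},
    {"offset": [0.29,0,-0.191],"yaw": 33,"jaw": 0},
    {"offset": [0.32,0,-0.211],"yaw": 39,"jaw": 0},
  ],
)

```text
clock: 2.03
position: [0.4066, 0.3279, 0.2468]
ee_rot: [0.635, -0.313, 0.313, -0.633]
ft_force: [0.5, 0.0, -0.5]
grip_width: 1.004
```

```bash
cat > g.py <<'E'
import sys
from h import *
np.set_printoptions(precision=4,suppress=True)
# target x y z, tool-x heading deg
o=manip.get_obs(); M=Ro.from_quat(o["ee_rot"]).as_matrix(); P=np.array(o["position"])
h=np.degrees(np.arctan2(M[1,0],M[0,0])); print("clock",o["clock"],"pos",P,"xhead",h,"yaxis",M[:,1],"q7",o["joint_pos"],"grip",o["grip_width"],"F",o["ft_force"],"T",o["torque"])
if len(sys.argv)>4:
    t=np.array(list(map(float,sys.argv[1:4]))); print("offset",M.T@(t-P),"yaw",h-float(sys.argv[4]))
E
python3 g.py .515 .2155 .16 -58.5
```

```text
clock 2.0333 pos [0.4066 0.3279 0.2468] xhead -52.56902633673311 yaxis [-0.0012 -0.0011 -1.    ] q7 [-0.9746  0.1026  0.2244  1.7436 -0.0237  1.2996 -0.0916] grip 1.0036096582138818 F [ 0.5382  0.     -0.4502] T [ 0.0501  0.0494 -0.0097]
offset [0.1551 0.0868 0.0179] yaw 5.93097366326689
```

>>> move_arm(
  increments=[
    {"offset": [0.035,0.02,0.004],"yaw": 2,"jaw": 0},
    {"offset": [0.07,0.04,0.008],"yaw": 4,"jaw": 0},
    {"offset": [0.105,0.06,0.012],"yaw": 6,"jaw": 0},
    {"offset": [0.14,0.08,0.016],"yaw": 6,"jaw": 0},
    {"offset": [0.155,0.087,0.018],"yaw": 6,"jaw": 0},
    {"offset": [0.155,0.087,0.018],"yaw": 6,"jaw": 0},
    {"offset": [0.155,0.087,0.018],"yaw": 6,"jaw": 0},
  ],
)

```text
clock: 2.62
position: [0.5151, 0.215, 0.1595]
ee_rot: [0.617, -0.347, 0.346, -0.616]
ft_force: [-0.5, 1.1, 0.5]
grip_width: 1.0
```

```bash
python3 g.py .515 .2155 .08 -58.5
python3 - <<'E'
from h import *
p=manip.camera("side"); save(p,"s2",(120,60,380,260),3)
x=np.array(p["intrinsics"])@(np.array(p["R"])@np.array(manip.get_obs()["position"])+np.array(p["t"])); print(x[:2]/x[2])
E
```

```text
clock 2.6167 pos [0.5151 0.215  0.1595] xhead -58.675495372523166 yaxis [-0.002  -0.0017 -1.    ] q7 [-0.7771  0.2583  0.3478  1.7683 -0.0955  1.1341  0.1475] grip 1.000056649456772 F [-0.5152  1.1129  0.5154] T [-0.0076  0.0058 -0.0064]
offset [-0.0005  0.0795  0.0004] yaw -0.17549537252316583
[235.97214435 156.7748769 ]
```

View pics/s2.png

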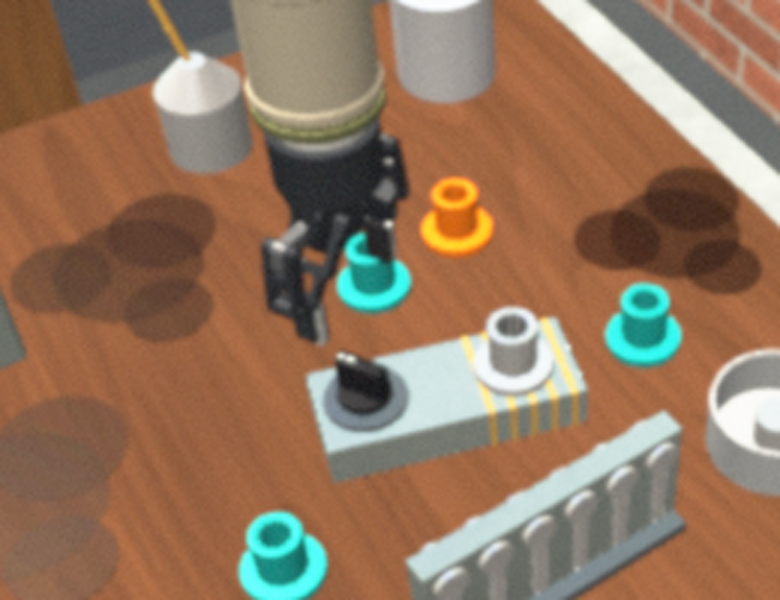

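The open fingers hang above the knob bar (crop px 360,375), straddling it at right angles. I'll descend and close.

>>> move_arm(
  increments=[
    {"offset": [0,0.025,0],"yaw": 0,"jaw": 0},
    {"offset": [0,0.05,0],"yaw": 0,"jaw": 0},
    {"offset": [0,0.07,0],"yaw": 0,"jaw": 0},
    {"offset": [0,0.079,0],"yaw": 0,"jaw": 0},
    {"offset": [0,0.079,0],"yaw": 0,"jaw": 130},
    {"offset": [0,0.079,0],"yaw": 0,"jaw": 255},
    {"offset": [0,0.079,0],"yaw": 0,"jaw": 255},
    {"offset": [0,0.079,0],"yaw": 0,"jaw": 255},
    {"offset": [0,0.079,0],"yaw": 0,"jaw": 255},
    {"offset": [0,0.079,0],"yaw": 0,"jaw": 255},
  ],
  squeeze=40,
)

```text
clock: 3.5
position: [0.5155, 0.2168, 0.0821]
ee_rot: [-0.616, 0.346, -0.346, 0.617]
ft_force: [7.7, 5.1, 8.3]
grip_width: 0.154
```

```bash
python3 g.py .515 .2155 .08 -14.6
```

```text
clock 3.5 pos [0.5155 0.2168 0.0821] xhead -58.55810358577467 yaxis [ 0.0007  0.0007 -1.    ] q7 [-0.761   0.3503  0.332   1.8358 -0.1358  0.9765  0.1772] grip 0.15407559710608998 F [7.7491 5.1204 8.2932] T [ 0.7443 -1.0771 -0.0404]
offset [ 0.0008  0.0021 -0.0011] yaw -43.958103585774666
```

The jaws stopped at 13 mm, so the bar is gripped. Now I'll turn it anticlockwise, a little past the stop.

>>> move_arm(
  increments=[
    {"offset": [0,0,0],"yaw": -6,"jaw": 255},
    {"offset": [0,0,0],"yaw": -12,"jaw": 255},
    {"offset": [0,0,0],"yaw": -18,"jaw": 255},
    {"offset": [0,0,0],"yaw": -24,"jaw": 255},
    {"offset": [0,0,0],"yaw": -29,"jaw": 255},
    {"offset": [0,0,0],"yaw": -34,"jaw": 255},
    {"offset": [0,0,0],"yaw": -38,"jaw": 255},
    {"offset": [0,0,0],"yaw": -42,"jaw": 255},
    {"offset": [0,0,0],"yaw": -44,"jaw": 255},
    {"offset": [0,0,0],"yaw": -45,"jaw": 255},
  ],
)

```text
clock: 4.33
position: [0.5153, 0.2164, 0.0821]
ee_rot: [-0.702, 0.083, -0.083, 0.702]
ft_force: [3.4, -2.3, -2.4]
grip_width: 0.15
```

```bash
python3 g.py .515 .2155 .08 -14.6
```

```text
clock 4.3333 pos [0.5153 0.2164 0.0821] xhead -13.52329458950315 yaxis [ 0.0002  0.0004 -1.    ] q7 [-0.6492  0.3422  0.2001  1.8301 -0.0809  0.9768  0.9196] grip 0.15001083378114957 F [ 3.4181 -2.2688 -2.3801] T [-0.5462 -1.0052 -0.6233]
offset [-0.0001  0.0021 -0.0009] yaw 1.0767054104968494
```

>>> move_arm(
  increments=[
    {"offset": [0,0,0],"yaw": -1.5,"jaw": 255},
    {"offset": [0,0,0],"yaw": -3,"jaw": 255},
    {"offset": [0,0,0],"yaw": -3,"jaw": 255},
    {"offset": [0,0,0],"yaw": -3,"jaw": 255},
  ],
)

```text
clock: 4.67
position: [0.5154, 0.2164, 0.0822]
ee_rot: [-0.704, 0.066, -0.066, 0.704]
ft_force: [0.4, 1.0, -1.4]
grip_width: 0.15
```

```bash
python3 g.py
```

```text
clock 4.6667 pos [0.5154 0.2164 0.0822] xhead -10.64185048919913 yaxis [ 0.0003  0.0009 -1.    ] q7 [-0.642   0.3418  0.1919  1.8296 -0.078   0.9768  0.9678] grip 0.1503467405445805 F [ 0.4412  1.0154 -1.4437] T [ 0.1482 -0.0296 -1.4728]
```

The moment about the vertical rose to 1.5 N m, far above the 0.05 N m friction, so the knob is on its stop. I'll open, lift off and look.

>>> move_arm(
  increments=[
    {"offset": [0,0,0],"yaw": 0,"jaw": 0},
    {"offset": [0,0,0],"yaw": 0,"jaw": 0},
    {"offset": [0,0,0],"yaw": 0,"jaw": 0},
    {"offset": [0,0,0],"yaw": 0,"jaw": 0},
    {"offset": [0,-0.03,0],"yaw": 0,"jaw": 0},
    {"offset": [0,-0.06,0],"yaw": 0,"jaw": 0},
    {"offset": [0,-0.09,0],"yaw": 0,"jaw": 0},
    {"offset": [-0.03,-0.11,0.03],"yaw": 0,"jaw": 0},
    {"offset": [-0.05,-0.11,0.06],"yaw": 0,"jaw": 0},
    {"offset": [-0.06,-0.11,0.08],"yaw": 0,"jaw": 0},
  ],
)

```text
clock: 5.5
position: [0.4693, 0.3103, 0.1945]
ee_rot: [-0.702, 0.064, -0.065, 0.706]
ft_force: [-0.9, 1.2, -1.2]
grip_width: 1.002
```

```bash
cat > d.py <<'E'
from h import *
np.set_printoptions(precision=4,suppress=True)
o=manip.get_obs(); print(o["position"],o["grip_width"],o["clock"])
ims=[]
for n,c in (("top",(220,140,380,280)),("side",(200,140,360,280))):
    p=manip.camera(n); C=cloud(p)
    l,t,r,b=c; ims.append(cv2.resize(p["pixels"][t:b,l:r,::-1],None,fx=2.5,fy=2.5,interpolation=cv2.INTER_CUBIC))
    P=C[p["depth"]>0]
    m=(np.hypot(P[:,0]-.5153,P[:,1]-.2162)<.025)&(P[:,2]>.078)&(P[:,2]<.092); q=P[m]
    w,v=np.linalg.eigh(np.cov(q[:,:2].T)); print(n,"bar",q.mean(0),"pca",np.degrees(np.arctan2(v[1,1],v[0,1])),cv2.minAreaRect((q[:,:2]*1000).astype(np.float32)))
    m=(np.hypot(P[:,0]-.633,P[:,1]-.183)<.03)&(P[:,2]>.085)&(P[:,2]<.096); q=P[m]; print("hub top",cv2.minEnclosingCircle((q[:,:2]*1000).astype(np.float32)),q.mean(0))
    m=(np.hypot(P[:,0]-.633,P[:,1]-.183)<.045)&(P[:,2]>.0455)&(P[:,2]<.055); q=P[m]; print("flange",cv2.minEnclosingCircle((q[:,:2]*1000).astype(np.float32)))
    for r in manip.spot_point(p,"hub_center"): print(r["confidence"],atz(p,r["centre"],.065))
cv2.imwrite("pics/crop3.png",np.hstack(ims))
E
python3 d.py
```

```text
[0.4693 0.3103 0.1945] 1.0020471850948893 5.5
top bar [0.5151 0.2164 0.0836] pca 165.66351058249617 ((515.6077880859375, 216.58157348632812), (14.267472267150879, 41.431758880615234), 76.38298034667969)
hub top ((630.8336181640625, 184.03114318847656), 20.047605514526367) [0.6305 0.184  0.0897]
flange ((630.2412719726562, 187.3271942138672), 34.655635833740234)
0.93 [0.6784 0.3737 0.065 ]
0.92 [0.5813 0.3462 0.065 ]
0.83 [0.398  0.1289 0.065 ]
0.74 [0.7459 0.1723 0.065 ]
0.4 [0.5129 0.2124 0.065 ]
side bar [0.5141 0.2139 0.0828] pca 165.14493841877697 ((514.5817260742188, 215.4279022216797), (15.855476379394531, 41.25586700439453), 74.48400115966797)
hub top ((629.6807250976562, 183.57765197753906), 21.776870727539062) [0.6298 0.1822 0.0891]
flange ((629.7001342773438, 182.9056396484375), 32.318389892578125)
0.94 [0.6736 0.339  0.065 ]
0.91 [0.5769 0.3166 0.065 ]
0.86 [0.7317 0.1528 0.065 ]
0.85 [0.394  0.0991 0.065 ]
0.55 [0.6244 0.1804 0.065 ]
```

View pics/crop3.png

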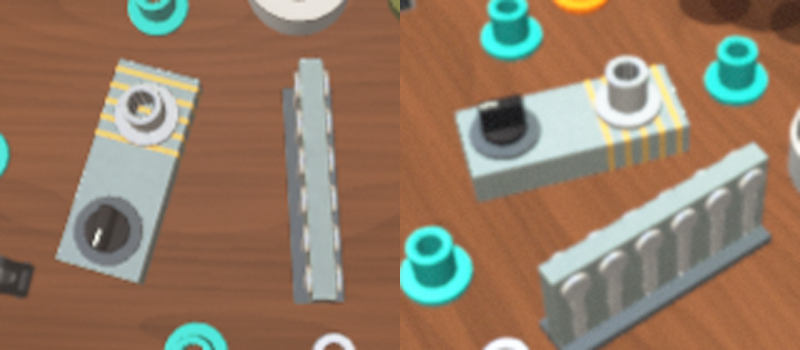

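The knob bar now lies along the block's axis (165.4° against 165.4°), so the magnet is off. In the top crop the bar at (105,230) points along the block, and the hub at (145,112) hasn't moved: (0.6305, 0.184). Next I'll go above the hub.

```bash
python3 g.py .631 .1842 .15 -10.6
```

```text
clock 5.7 pos [0.471  0.3062 0.1922] xhead -10.554290901009454 yaxis [ 0.0003  0.0003 -1.    ] q7 [-0.7797  0.2287  0.1407  1.7152 -0.0342  1.1996  0.7564] grip 1.0032457789801261 F [ 1.3724 -0.8242  0.4371] T [-0.0333 -0.0281  0.0618]
offset [ 0.1796  0.0422 -0.0906] yaw 0.04570909899054598
```

>>> move_arm(
  increments=[
    {"offset": [0.03,0.005,-0.015],"yaw": 0,"jaw": 0},
    {"offset": [0.06,0.01,-0.03],"yaw": 0,"jaw": 0},
    {"offset": [0.09,0.015,-0.045],"yaw": 0,"jaw": 0},
    {"offset": [0.12,0.02,-0.06],"yaw": 0,"jaw": 0},
    {"offset": [0.15,0.03,-0.075],"yaw": 0,"jaw": 0},
    {"offset": [0.17,0.04,-0.086],"yaw": 0,"jaw": 0},
    {"offset": [0.18,0.042,-0.0905],"yaw": 0,"jaw": 0},
    {"offset": [0.18,0.042,-0.0905],"yaw": 0,"jaw": 0},
    {"offset": [0.18,0.042,-0.0905],"yaw": 0,"jaw": 0},
  ],
)

```text
clock: 6.45
position: [0.6313, 0.1838, 0.1502]
ee_rot: [-0.704, 0.066, -0.065, 0.704]
ft_force: [-0.0, -0.2, 0.2]
grip_width: 1.003
```

```bash
python3 g.py .631 .1842 .075 -10.6;python3 - <<'E'
from h import *
p=manip.camera("side"); save(p,"s4",(200,60,400,210),3.5)
E
```

```text
clock 6.45 pos [0.6313 0.1838 0.1502] xhead -10.63459719925784 yaxis [-0.0003  0.0002 -1.    ] q7 [-0.5251  0.4706  0.2324  1.4988 -0.1133  1.1856  1.1107] grip 1.0029320417403293 F [-0.0102 -0.2342  0.194 ] T [0.0519 0.0546 0.0542]
offset [-0.0003  0.0752  0.0004] yaw -0.03459719925784022
```

View pics/s4.png

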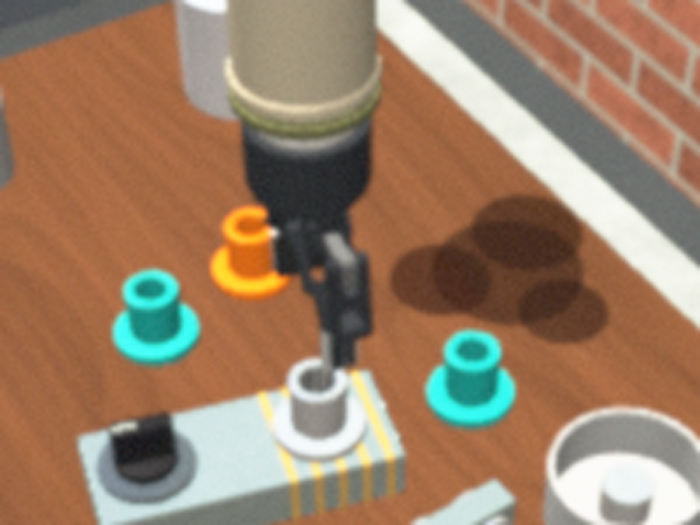

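The gripper is above the steel hub (crop px 318,400), with the near finger in line with it. I'll descend and grip.

>>> move_arm(
  increments=[
    {"offset": [0,0.025,0],"yaw": 0,"jaw": 0},
    {"offset": [0,0.05,0],"yaw": 0,"jaw": 0},
    {"offset": [0,0.068,0],"yaw": 0,"jaw": 0},
    {"offset": [0,0.075,0],"yaw": 0,"jaw": 0},
    {"offset": [0,0.075,0],"yaw": 0,"jaw": 80},
    {"offset": [0,0.075,0],"yaw": 0,"jaw": 120},
    {"offset": [0,0.075,0],"yaw": 0,"jaw": 255},
    {"offset": [0,0.075,0],"yaw": 0,"jaw": 255},
    {"offset": [0,0.075,0],"yaw": 0,"jaw": 255},
    {"offset": [0,0.075,0],"yaw": 0,"jaw": 255},
  ],
  squeeze=80,
)

```text
clock: 7.33
position: [0.6319, 0.1854, 0.0777]
ee_rot: [-0.703, 0.064, -0.066, 0.705]
ft_force: [-1.6, -0.2, 6.4]
grip_width: 0.439
```

```bash
python3 g.py
```

```text
clock 7.3333 pos [0.6319 0.1854 0.0777] xhead -10.534763480958526 yaxis [ 0.0029  0.0021 -1.    ] q7 [-0.5172  0.5417  0.2189  1.5584 -0.1304  1.0524  1.1226] grip 0.43929962954576673 F [-1.5595 -0.1901  6.3803] T [-0.3087  0.3192  0.0668]
```

The jaws stopped at about 38 mm, the boss width. Now I'll lift.

>>> move_arm(
  increments=[
    {"offset": [0,-0.008,0],"yaw": 0,"jaw": 255},
    {"offset": [0,-0.02,0],"yaw": 0,"jaw": 255},
    {"offset": [0,-0.04,0],"yaw": 0,"jaw": 255},
    {"offset": [0,-0.06,0],"yaw": 0,"jaw": 255},
    {"offset": [0,-0.08,0],"yaw": 0,"jaw": 255},
    {"offset": [0,-0.1,0],"yaw": 0,"jaw": 255},
    {"offset": [0,-0.12,0],"yaw": 0,"jaw": 255},
    {"offset": [0,-0.14,0],"yaw": 0,"jaw": 255},
    {"offset": [0,-0.15,0],"yaw": 0,"jaw": 255},
    {"offset": [0,-0.15,0],"yaw": 0,"jaw": 255},
  ],
)

```text
clock: 8.17
position: [0.6326, 0.1853, 0.2311]
ee_rot: [-0.703, 0.063, -0.067, 0.706]
ft_force: [0.8, -0.1, -3.7]
grip_width: 0.443
```

```bash
python3 g.py .545 -.229 .23 -10.5;python3 - <<'E'
from h import *
for n,c in (("side",(220,40,420,190)),):
    p=manip.camera(n); save(p,"s5",c,3.5)
for n in ("side","top"):
    p=manip.camera(n); print([ (round(r["confidence"],2),np.round(atz(p,r["centre"],.215),4)) for r in manip.spot_point(p,"hub_center")])
E
```

```text
clock 8.1667 pos [0.6326 0.1853 0.2311] xhead -10.545091675381608 yaxis [ 0.0073  0.0038 -1.    ] q7 [-0.533   0.4119  0.2439  1.4064 -0.1013  1.3272  1.1017] grip 0.44320800112342923 F [ 0.799  -0.1087 -3.6577] T [ 0.0243 -0.0127 -0.0194]
offset [-0.0103 -0.0011 -0.4233] yaw -0.04509167538160774
[(0.86, array([0.649 , 0.0394, 0.215 ])), (0.79, array([0.5189, 0.1638, 0.215 ])), (0.65, array([0.6329, 0.1883, 0.215 ])), (0.62, array([0.5859, 0.1913, 0.215 ])), (0.62, array([ 0.3686, -0.0123,  0.215 ])), (0.33, array([ 0.5241, -0.2424,  0.215 ]))]
[(0.9, array([0.6912, 0.1579, 0.215 ])), (0.59, array([0.4074, 0.1181, 0.215 ]))]
```

View pics/s5.png

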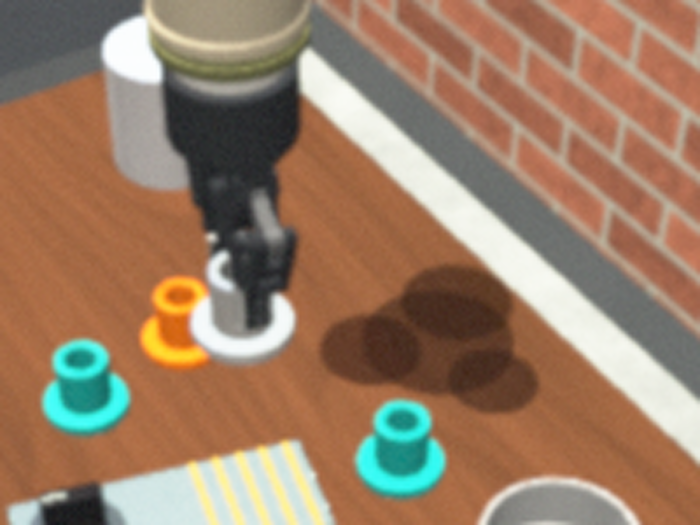

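The hub hangs level in the jaws (crop px 240,310), clear of the block. I'll carry it over the rack with its underside at about 0.19 m.

>>> move_arm(
  increments=[
    {"offset": [0,0,-0.01],"yaw": 0,"jaw": 255},
    {"offset": [0,0,-0.03],"yaw": 0,"jaw": 255},
    {"offset": [0,0,-0.055],"yaw": 0,"jaw": 255},
    {"offset": [-0.002,0,-0.08],"yaw": 0,"jaw": 255},
    {"offset": [-0.003,0,-0.105],"yaw": 0,"jaw": 255},
    {"offset": [-0.004,0,-0.13],"yaw": 0,"jaw": 255},
    {"offset": [-0.005,0,-0.155],"yaw": 0,"jaw": 255},
    {"offset": [-0.006,0,-0.18],"yaw": 0,"jaw": 255},
    {"offset": [-0.006,0,-0.2],"yaw": 0,"jaw": 255},
    {"offset": [-0.006,0,-0.21],"yaw": 0,"jaw": 255},
  ],
)

```text
clock: 9.25
position: [0.5853, -0.0248, 0.2253]
ee_rot: [0.704, -0.067, 0.066, -0.704]
ft_force: [-0.6, -0.9, -4.4]
grip_width: 0.44
```

```bash
python3 g.py .545 -.229 .231 -10.5
```

```text
clock 9.25 pos [ 0.5853 -0.0248  0.2253] xhead -10.775842046532112 yaxis [-0.0006 -0.0003 -1.    ] q7 [-0.3164  0.2616  0.3359  1.6185 -0.0889  1.2771  1.4174] grip 0.4396723965335405 F [-0.6291 -0.8694 -4.4205] T [-0.0617  0.0348  0.0026]
offset [-0.0014 -0.0056 -0.2082] yaw -0.2758420465321123
```

>>> move_arm(
  increments=[
    {"offset": [0,-0.006,-0.01],"yaw": 0,"jaw": 255},
    {"offset": [0,-0.01,-0.03],"yaw": 0,"jaw": 255},
    {"offset": [0,-0.01,-0.055],"yaw": 0,"jaw": 255},
    {"offset": [0,-0.01,-0.08],"yaw": 0,"jaw": 255},
    {"offset": [-0.001,-0.01,-0.105],"yaw": 0,"jaw": 255},
    {"offset": [-0.001,-0.01,-0.13],"yaw": 0,"jaw": 255},
    {"offset": [-0.001,-0.01,-0.155],"yaw": 0,"jaw": 255},
    {"offset": [-0.001,-0.01,-0.18],"yaw": 0,"jaw": 255},
    {"offset": [-0.001,-0.01,-0.2],"yaw": 0,"jaw": 255},
    {"offset": [-0.001,-0.01,-0.208],"yaw": 0,"jaw": 255},
  ],
)

```text
clock: 10.08
position: [0.5443, -0.2322, 0.2357]
ee_rot: [0.704, -0.068, 0.067, -0.703]
ft_force: [-0.9, -0.8, -4.5]
grip_width: 0.436
```

>>> move_arm(
  increments=[
    {"offset": [0,0,0],"yaw": 0,"jaw": 255},
    {"offset": [0,0,0],"yaw": 0,"jaw": 255},
    {"offset": [0,0,0],"yaw": 0,"jaw": 255},
    {"offset": [0,0,0],"yaw": 0,"jaw": 255},
  ],
)

```text
clock: 10.42
position: [0.545, -0.2304, 0.2356]
ee_rot: [0.704, -0.067, 0.066, -0.704]
ft_force: [0.4, -0.0, -4.3]
grip_width: 0.439
```

```bash
cat > e.py <<'E'
from h import *
import sys
np.set_printoptions(precision=4,suppress=True)
o=manip.get_obs(); T=np.array(o["position"]); print(o["clock"],T,"q",o["joint_pos"])
ims=[]
for n in ("top","side"):
    p=manip.camera(n); C=cloud(p); ok=(p["depth"]>0); zc=T[2]-.0127
    x=np.array(p["intrinsics"])@(np.array(p["R"])@(T-[0,0,.0127])+np.array(p["t"])); u,v=(x[:2]/x[2]).astype(int)
    c=(u-57,v-60,u+57,v+60); c=(c[0],max(c[1],0),c[2],max(c[1],0)+120); ims.append(cv2.resize(p["pixels"][c[1]:c[3],c[0]:c[2],::-1],None,fx=3.5,fy=3.5,interpolation=cv2.INTER_CUBIC)); print(n,"crop",c)
    P=C[ok]; r=np.hypot(P[:,0]-T[0],P[:,1]-T[1])
    m=(r<.045)&(abs(P[:,2]-(zc-.015))<.005)&(p["pixels"][ok].min(1)>120); q=P[m]
    print("flange top pts",len(q),q.mean(0) if len(q) else None, cv2.minEnclosingCircle((q[:,:2]*1000).astype(np.float32)) if len(q) else None, "zmed",np.median(q[:,2]) if len(q) else None)
    # circle fit radius fixed 32 using flange rim points
    m=(r<.05)&(P[:,2]>zc-.024)&(P[:,2]<zc-.012)&(p["pixels"][ok].min(1)>110); q=P[m]
    cam=-np.array(p["R"]).T@np.array(p["t"])
    print("flange band",len(q),q[:,:2].min(0) if len(q) else 0,q[:,:2].max(0) if len(q) else 0)
    m=(np.hypot(P[:,0]-.545,P[:,1]+.229)<.04)&(P[:,2]>.135)&(P[:,2]<.172); q=P[m]; print("shaft seen",len(q),q.mean(0) if len(q) else 0, q[:,2].max() if len(q) else 0)
    print([(round(r["confidence"],2),atz(p,r["centre"],zc)) for r in manip.spot_point(p,"hub_center") if np.hypot(*(atz(p,r["centre"],zc)[:2]-T[:2]))<.06],[(round(r["confidence"],2),atz(p,r["centre"],.165)) for r in manip.spot_point(p,"shaft_tip")])
cv2.imwrite(f"pics/{sys.argv[1]}.png",np.hstack(ims))
E
python3 e.py e6
```

```text
10.4167 [ 0.545  -0.2304  0.2356] q [-0.0549  0.2761  0.4577  1.5943 -0.1242  1.3008  1.8031]
top crop (np.int64(422), np.int64(152), np.int64(536), np.int64(272))
flange top pts 261 [ 0.5282 -0.2209  0.208 ] ((541.909912109375, -228.36529541015625), 31.132925033569336) zmed 0.20803986639553101
flange band 263 [ 0.5141 -0.2574] [ 0.5584 -0.1975]
shaft seen 3 [ 0.5431 -0.2214  0.1384] 0.14112791350347145
[(0.65, array([ 0.5397, -0.2345,  0.2229]))] [(0.65, array([0.7311, 0.0454, 0.165 ])), (0.55, array([ 0.5477, -0.229 ,  0.165 ]))]
side crop (np.int64(318), np.int64(230), np.int64(432), np.int64(350))
flange top pts 424 [ 0.5284 -0.2365  0.2076] ((543.5289916992188, -231.69436645507812), 31.73584747314453) zmed 0.20758713752902808
flange band 456 [ 0.5122 -0.2632] [ 0.5585 -0.2   ]
shaft seen 40 [ 0.54   -0.2345  0.1428] 0.1516862072988279
[(0.84, array([ 0.5442, -0.2317,  0.2229]))] [(0.6, array([ 0.5452, -0.2253,  0.165 ]))]
```

View pics/e6.png

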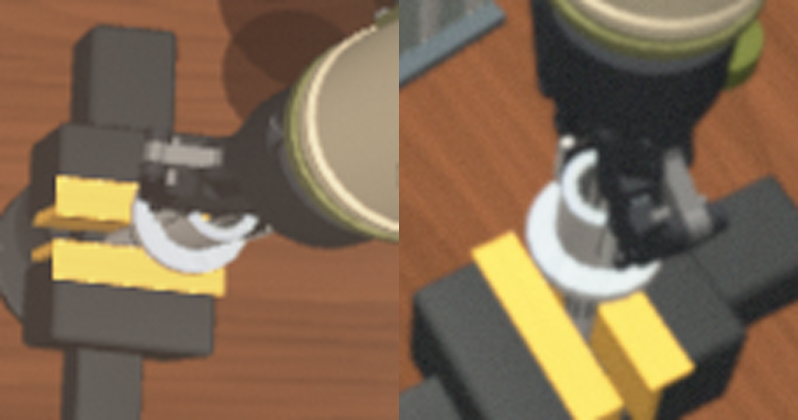

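The underside is at 0.198 m, level. In each camera the hub agrees with the shaft to about 1–2 mm: flange around (0.544, -0.230), shaft (0.5448, -0.2296). In the side crop the flange at (595,240) sits above the shaft stub at (580,310). I'll shift +1 mm in x and lower 22 mm, gently.

>>> move_arm(
  increments=[
    {"offset": [0.001,0.004,0.0005],"yaw": 0,"jaw": 255},
    {"offset": [0.001,0.008,0.0005],"yaw": 0,"jaw": 255},
    {"offset": [0.001,0.012,0.0005],"yaw": 0,"jaw": 255},
    {"offset": [0.001,0.016,0.0005],"yaw": 0,"jaw": 255},
    {"offset": [0.001,0.019,0.0005],"yaw": 0,"jaw": 255},
    {"offset": [0.001,0.021,0.0005],"yaw": 0,"jaw": 255},
    {"offset": [0.001,0.022,0.0005],"yaw": 0,"jaw": 255},
    {"offset": [0.001,0.022,0.0005],"yaw": 0,"jaw": 255},
    {"offset": [0.001,0.022,0.0005],"yaw": 0,"jaw": 255},
    {"offset": [0.001,0.022,0.0005],"yaw": 0,"jaw": 255},
  ],
)

```text
clock: 11.55
position: [0.5456, -0.2316, 0.2139]
ee_rot: [0.704, -0.067, 0.067, -0.703]
ft_force: [0.3, 0.8, -4.9]
grip_width: 0.438
```

```bash
python3 g.py; python3 e.py e7
python3 - <<'E'
from h import *
from scipy.optimize import least_squares
# rim fit with fixed radius; knob check
T=np.array(manip.get_obs()["position"]); zt=T[2]-.0127-.015
for n in ("top","side"):
    p=manip.camera(n); C=cloud(p); ok=p["depth"]>0; P=C[ok]; col=p["pixels"][ok]
    m=(np.hypot(P[:,0]-T[0],P[:,1]-T[1])<.045)&(abs(P[:,2]-zt)<.004)&(col.min(1)>120); q=P[m]
    A=np.c_[q[:,:2],np.ones(len(q))]; k=np.linalg.lstsq(A,q[:,2],rcond=None)[0]; print(n,"flange plane tilt",k[:2],"z",np.median(q[:,2]))
    h=cv2.convexHull((q[:,:2]*1000).astype(np.float32))[:,0]/1000
    f=least_squares(lambda c:np.hypot(h[:,0]-c[0],h[:,1]-c[1])-.0315,T[:2],loss="soft_l1",f_scale=.001); print("centre",f.x)
    m=(np.hypot(P[:,0]-.5153,P[:,1]-.2162)<.025)&(P[:,2]>.078)&(P[:,2]<.092); b=P[m]; w,v=np.linalg.eigh(np.cov(b[:,:2].T)); print("bar",np.degrees(np.arctan2(v[1,1],v[0,1]))%180)
E
```

```text
clock 11.55 pos [ 0.5456 -0.2316  0.2139] xhead -10.918494810642407 yaxis [-0.0005 -0.0016 -1.    ] q7 [-0.0508  0.2935  0.4554  1.6208 -0.1324  1.2582  1.8087] grip 0.43814464728615016 F [ 0.3423  0.7819 -4.9175] T [-0.0162  0.0005 -0.0457]
11.55 [ 0.5456 -0.2316  0.2139] q [-0.0508  0.2935  0.4554  1.6208 -0.1324  1.2582  1.8087]
top crop (np.int64(418), np.int64(153), np.int64(532), np.int64(273))
flange top pts 238 [ 0.5284 -0.2224  0.1861] ((541.3333740234375, -229.66549682617188), 31.602928161621094) zmed 0.18627330216007754
flange band 248 [ 0.5147 -0.2599] [ 0.5574 -0.1985]
shaft seen 0 0 0
[(0.8, array([ 0.5439, -0.2404,  0.2012])), (0.54, array([ 0.542 , -0.2133,  0.2012]))] [(0.86, array([ 0.5437, -0.2294,  0.165 ]))]
side crop (np.int64(317), np.int64(237), np.int64(431), np.int64(357))
flange top pts 394 [ 0.5287 -0.2367  0.1859] ((543.9154052734375, -231.96060180664062), 31.603864669799805) zmed 0.185987202723534
flange band 423 [ 0.5126 -0.2634] [ 0.5583 -0.2004]
shaft seen 0 0 0
[(0.87, array([ 0.5477, -0.2327,  0.2012]))] [(0.68, array([ 0.5486, -0.2243,  0.165 ]))]
top flange plane tilt [-0.01732527 -0.01077316] z 0.18633676443819167
centre [ 0.54551897 -0.23020735]
bar 165.8248923109637
side flange plane tilt [0.00350009 0.00373579] z 0.18582188142998568
centre [ 0.54433691 -0.23212656]
bar 165.6135156511009
```

View pics/e7.png

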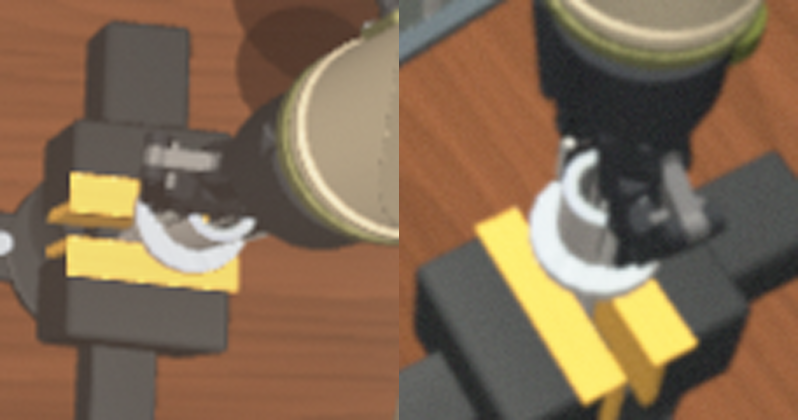

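The hub centre is (0.545, -0.231), within 2 mm of the shaft. Its underside is about 11 mm above the shaft's end and tilt is below 0.02. The crop shows the flange level over the jaw gap with no contact. I'll nudge +1 mm in y, settle and hand in.

>>> move_arm(
  increments=[
    {"offset": [0,0,0.001],"yaw": 0,"jaw": 255},
    {"offset": [0,0,0.001],"yaw": 0,"jaw": 255},
    {"offset": [0,0,0.001],"yaw": 0,"jaw": 255},
    {"offset": [0,0,0.001],"yaw": 0,"jaw": 255},
    {"offset": [0,0,0.001],"yaw": 0,"jaw": 255},
    {"offset": [0,0,0.001],"yaw": 0,"jaw": 255},
  ],
)

```text
clock: 12.45
position: [0.5457, -0.2306, 0.2137]
ee_rot: [0.704, -0.068, 0.067, -0.703]
ft_force: [0.2, -0.2, -3.9]
grip_width: 0.438
```

Run:
```python
from h import *
o=manip.get_obs(); p=manip.camera("top"); o2=manip.get_obs(); print(o["position"],o2["position"],o2["ft_force"],o2["grip_width"],np.abs(o2["joint_velocities"]).max())
P=np.array(o2["position"])
if abs(P[2]-.2139)<.004 and np.hypot(P[0]-.546,P[1]+.2305)<.003 and .4<o2["grip_width"]<.48: print(manip.hand_in())
```

```text
[ 0.54570407 -0.23058528  0.21371489] [ 0.54573136 -0.23057245  0.21372538] [ 0.45640288  0.12668615 -4.16800557] 0.44026357254969495 0.001780886229065088
the job is handed in; nothing more can be done
None
```

The job is handed in: I turned the magnet knob to its off stop, lifted the steel hub, carried it over the rack and left it held above the shaft. The robot's clock stood at about 12.5 s of the 58 s allowed.

- **Knob:** the holding moment rose to about 1.5 N m against the stop. The bar ended at 165.4–165.8°, lined up with the block's axis at about 165.4°, and was still there in the last pictures.
- **Hub position:** in the last pictures its centre was within about 2 mm of the shaft axis, with tilt below about 0.02 rad and the underside about 11 mm above the shaft's end. I then moved it 1 mm closer in y and did not re-measure the hub, only the arm pose.
- **Hold:** the arm was still at hand-in, with joint speeds below 0.002 rad/s. The jaws had stopped on the boss, and the vertical force of about 4.2 N matches the hub's weight alone, so nothing else was touching it.

**Where checks disagreed:** the two cameras differ by about 2 mm in y. The `spot_point` estimates for the hub near the gripper scattered by up to about 18 mm, so I relied on the depth fit of the flange instead. I did not re-measure the drum, puck and spacer at the end; the arm's path stayed clear of them.

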